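# Sweep up the mirror dimmer and rest on the last dot

### The job

Turn the mirror light up: with the gripper shut, run the fingertips along the curved white touch bar of the table dimmer, from the smallest dot over each dot in turn to the largest, pressing lightly so that the bar gives a little, never hard. Finish while still holding the fingertips lightly pressed on the largest dot, so that the setting is stored. Do not grip, lift, tip or shove the dimmer, and leave everything else on the vanity where it stands.

Things in the scene. Friction and masses are not known exactly. Their poses are not given: they have to be found in the camera images.
- dimmer: Table dimmer: a loose 0.9 kg brass arc, 50 mm wide, 16 mm high, about 230 mm between its round ends; a white touch bar (36 mm wide, same arc) stands out of its top to 26 mm above the granite. Five dark dots along the bar, smallest at the -y end, largest at +y. Origin: underside, below the middle dot; z up. The dots lie 18.5 degrees (42 mm) apart on a 130 mm radius about x = -0.130, y = 0 of this frame.
- touch_bar (a joint): How far the touch bar is pressed down, in m: 0 free (top 26 mm above the granite), 0.008 fully down (top 18 mm, then rigid). The whole bar sinks level on springs: it starts to move at about 1.7 N and gains 1 N per mm (3.7 N at 2 mm, 9.7 N fully down). It notices a finger once it has sunk 1 mm.
- dot1 (a point): Centre of the smallest dot (6 mm across, dot 1 of 5 in the order of growing size), on the top face of the touch bar; it sinks with the bar.
- dot2 (a point): Centre of the second dot (11.5 mm across, dot 2 of 5 in the order of growing size), on the top face of the touch bar; it sinks with the bar.
- dot3 (a point): Centre of the middle dot (17 mm across, dot 3 of 5 in the order of growing size), on the top face of the touch bar; it sinks with the bar.
- dot4 (a point): Centre of the fourth dot (22.5 mm across, dot 4 of 5 in the order of growing size), on the top face of the touch bar; it sinks with the bar.
- dot5 (a point): Centre of the largest dot (28 mm across, dot 5 of 5 in the order of growing size), on the top face of the touch bar; it sinks with the bar.
- ring_cone: White ceramic ring cone, 56 mm across the foot, 65 mm high, near the dimmer; origin under its centre. Leave alone.
- lipstick: Standing closed copper-toned lipstick, 22 mm across, 62 mm high, near the dimmer; origin under its centre. Leave alone.
- compact: Round closed powder compact lying flat, 66 mm across, 14 mm high, near the dimmer; origin under its centre. Leave alone.
- pump_bottle: White dispenser bottle with a press pump, 72 mm across, 168 mm high; origin under its centre. Leave alone.
- brush_holder: Grey hard silicone cup with three makeup brushes, 76 mm across, about 200 mm high over the brushes; origin under its centre. Leave alone.
- violet_bottle: Square violet glass bottle with a black cap, 50 x 50 x 113 mm, on the oval tray; origin under its centre. Leave alone.
- cream_jar: White jar with a brass lid, 52 mm across, 45 mm high, on the oval tray; origin under its centre. Leave alone.
Mind the look-alikes: they are no part of the job. What is shaped like the dimmer but green is not meant.

How it is judged:
By the outcome, as a careful person would: the job done as asked, in the order asked, and still so for the second after the job is handed in, while the arm keeps its last pose, push and grip.
It also fails if it takes over 40 s, if anything falls off the work surface, if the arm or the gripper's body presses on something with over 40 N, if the wrist force passes 120 N, or if a joint passes its speed limit or range.

### The arm

A 6-joint arm with a two-finger parallel gripper is mounted at the origin on the work surface. World frame = base frame: x ahead of the robot, y to its left, z up, the work surface at z = 0. Lengths are in m, angles in degrees, forces in N, time in s.
With the tool pointing down it reaches from about 0.35 to 0.925 m from the base axis. Payload 6.4 kg.
Tool frame: the origin (TCP) lies at the very end of the fingers, on their centre line; the grasp point (between the pads) lies 19 mm behind it; z points along the fingers, x is the direction in which the jaws open and shut, and the axes are right-handed (so a half turn about z gives the same grasp; the last joint's range is limited). The gripper opens to 85 mm and grips with 20 to 120 N. Pads are 22 mm wide; open, the fingers measure 114 mm over their backs; the gripper's body (76 mm by 85 mm) begins 54 mm behind the grasp point. The pads swing forward as they close: fully open they stand 13 mm farther back than shut.
Start: joints at [62.676, 14.043, 89.255, -0, 76.702, -9.975], TCP at [0.194, 0.62, 0.193] pointing down, gripper open.
Joint ranges: [-179.41, 179.41], [-58.25, 129.5], [7.25, 145.43], [-54.29, 234.29], [11.92, 165.04], [-157.13, 157.13]. Speed limits (degrees/s): [147.25, 147.25, 180, 180, 180, 180].

### API

Orientations are given as [roll, pitch, yaw] about the fixed x, y, z axes, in that order (R = Rz(yaw) Ry(pitch) Rx(roll)).
In Python, from rig import ctrl gives the robot as it stands.
- The arm moves only by the tool drive_tool, never from a script. Its argument "increments" is a list of rows, each a list of 7 numbers: the shift along the tool's x, y, z in m, then the turn, a rotation vector about the tool's x, y, z in degrees, then the closure, from -1 (fully open) to 1 (shut). A call has 1 to 8 rows; each row is the pose to reach, as a shift and turn from the pose measured when the call began, along the tool's axes at that moment; what a row does not reach only later rows make up. A row lasts 1/8 s, in which the tool goes at most 62.5 mm and 10.7 degrees, less where a joint would pass 70% of its speed; a pose out of reach is approached as far as the arm can. A call with a gripper value outside its range is refused whole. The fingers move at their own pace and stop on an object; the grip force is fixed at half the most. Time passes only in rows, so rows that repeat a pose let the fingers close. It gives the time, the measured TCP pose, the force and the opening at its end, in the units of the state.
- ctrl.get_state(): the state, without advancing time (a new reading comes with each control period).
- ctrl.snapshot(name): name is "side" or "top" or "wrist"; returns a dict with "color" (400x640x3 uint8, blue, green, red), "camera_matrix" (3x3 intrinsics, pixels), "pose" (4x4, takes a point from camera to world coordinates); the wrist camera has in their place "mount" (4x4, takes a point from camera to tool coordinates, whose origin is the TCP and whose axes are the tool frame's). Camera axes: x right, y down, z forward; pixel columns grow to the right and rows downward; lengths in m; the calibration is good to about 2 mm. The wrist camera is an equidistant fisheye: a pixel r from the principal point sees the ray r / f radians off the axis. A picture is of the moment at which its call begins: read the wrist's pose just before it. There is no depth.
- ctrl.hand_in(): hands the job in, once; it reports no verdict.
The state is a dict: "clock": time; "joint_positions": joint angles; "qd": joint speeds; "joint_efforts": joint torques, N m; "tcp_pos": TCP position; "eef_rot": TCP orientation; "force": force on the tool from outside, world axes, zero at the start; "moment": the same for the moment, N m; "finger_gap": finger opening in m.
Only numpy, scipy, OpenCV 4.12 (cv2) and the standard library are available. Lean on these libraries where they do the work, as an engineer would, in place of code of your own. Each camera call takes 0.05 s, during which the arm holds its last target.

## Working session

There is one attempt and no reset: what is moved stays moved. The work goes in short steps, Python scripts to look and compute and a tool call to move; the robot and the scene stay as the last step left them, time stands still between calls to the robot, and variables do not carry over. Pictures are saved under pics/ and viewed, and the job is handed in when it is done.

Besides the shell and the picture viewer there is one more tool, called after "Emit:" as a command line: name --pt "numbers of a row" for each row, then --argument value for the rest. drive_tool: Moves the arm, as the interface text tells. Its arguments: {"type":"object","properties":{"increments":{"type":"array","items":{"type":"array","items":{"type":"number"}}}},"required":["increments"]}

```bash
ls; mkdir -p pics; python3 - <<'E'
from rig import ctrl
import cv2
print(ctrl.get_state())
for n in ("side","top","wrist"):
    s=ctrl.snapshot(n); cv2.imwrite(f"pics/{n}0.png",s["color"]); print(n,s["camera_matrix"],s.get("pose",s.get("mount")))
E
```

```text
pics
{'clock': 0.0, 'joint_positions': array([ 6.26763656e+01,  1.40840189e+01,  8.93265272e+01,  1.19687356e-04,
        7.67024703e+01, -9.97477939e+00]), 'qd': array([ 0.02373771,  0.01583937,  0.05923123, -0.02058827, -0.03088697,
       -0.084624  ]), 'joint_efforts': array([-5.44709546e-04, -4.29536390e+01, -3.26114380e+01, -2.57672364e-04,
        5.50162105e-03,  2.05669159e-05]), 'tcp_pos': array([0.19351103, 0.6198502 , 0.19226636]), 'eef_rot': array([-1.79980309e+02,  1.11287914e-01,  7.26511365e+01]), 'force': array([ 0.02209824,  0.3178031 , -0.18263583]), 'moment': array([-0.01598401, -0.01930359, -0.04146317]), 'finger_gap': 0.08550635790920519}
side [[421.55953421   0.         328.15704535]
 [  0.         421.55953421 200.88102232]
 [  0.           0.           1.        ]] [[ 0.81487217 -0.33637674  0.472053   -0.23484629]
 [-0.5793947  -0.44896107  0.68024682 -1.09398856]
 [-0.01688578 -0.82781921 -0.56074078  0.9263491 ]
 [ 0.          0.          0.          1.        ]]
top [[443.8296525    0.         317.01426082]
 [  0.         443.8296525  201.50200284]
 [  0.           0.           1.        ]] [[ 0.02660922 -0.9804417   0.19500264  0.16332945]
 [-0.99961238 -0.02449951  0.01322326 -0.05776811]
 [-0.00818716 -0.19527891 -0.98071357  1.65052033]
 [ 0.          0.          0.          1.        ]]
wrist [[309.70691629   0.         318.41008237]
 [  0.         309.70691629 204.52821477]
 [  0.           0.           1.        ]] [[ 9.99999872e-01 -2.03415098e-04  4.63432280e-04  6.23685547e-04]
 [ 7.56308402e-05  9.65454572e-01  2.60571417e-01 -6.61625123e-02]
 [-5.00426974e-04 -2.60571349e-01  9.65454464e-01 -1.81241211e-01]
 [ 0.00000000e+00  0.00000000e+00  0.00000000e+00  1.00000000e+00]]
```

View pics/top0.png

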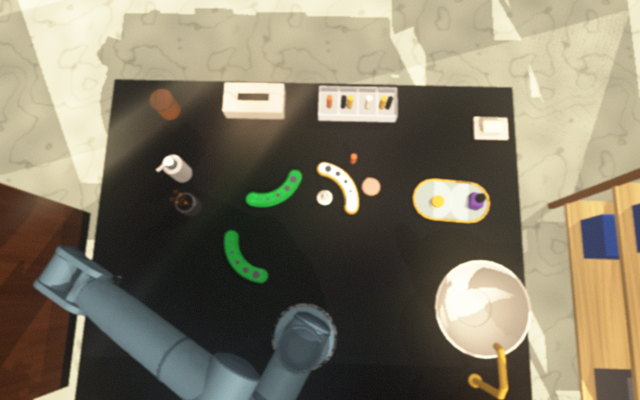

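View pics/side0.png

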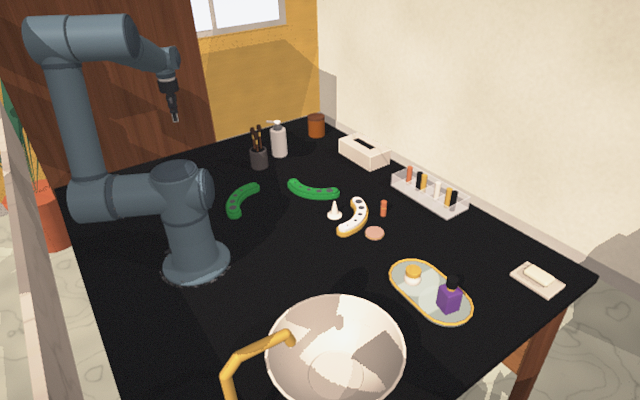

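View pics/wrist0.png

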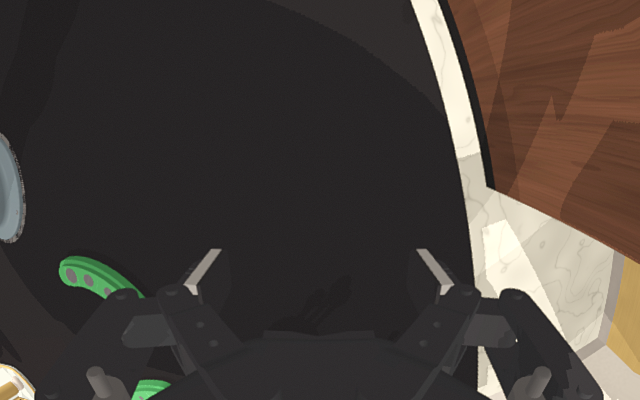

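The top view shows three arcs: the white one with brass rim at (338,188), and green ones at (275,190) and (245,257). The description says white, so I take the arc at (338,188). Its neighbours are the ring cone (324,198), lipstick (353,158) and compact (371,186). Next is a close crop.

```bash
python3 - <<'E'
import cv2,numpy as np
t=cv2.imread("pics/top0.png")[145:230,300:400]; s=cv2.imread("pics/side0.png")[185:250,320:400]
a=cv2.resize(t,None,fx=6,fy=6,interpolation=cv2.INTER_CUBIC); cv2.imwrite("pics/topc.png",a)
b=cv2.resize(s,None,fx=8,fy=8,interpolation=cv2.INTER_CUBIC); cv2.imwrite("pics/sidec.png",b)
E
```

```text
(no output)
```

View pics/topc.png

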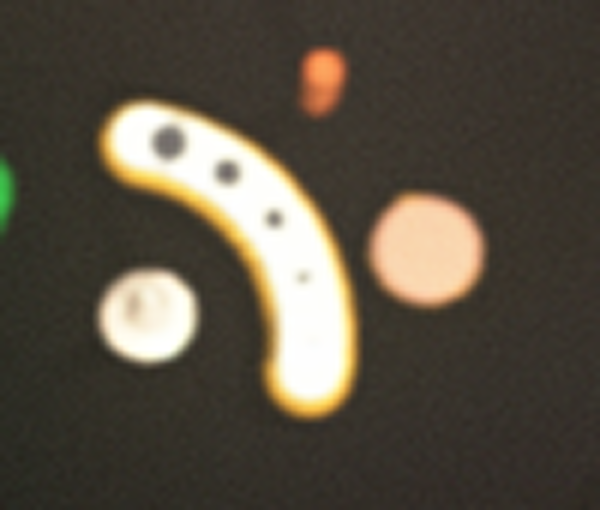

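View pics/sidec.png

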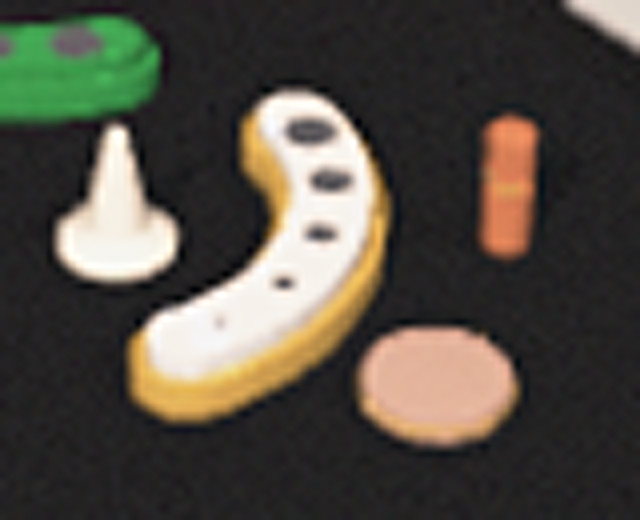

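The crop confirms the white bar in a brass rim, with dots growing from d1 (crop 311,341) to d5 (crop 170,143). Next I triangulate the dots from both views.

```bash
cat > h.py <<'E'
import numpy as np
from scipy.optimize import least_squares
K={'side':np.array([[421.5595,0,328.157],[0,421.5595,200.881],[0,0,1]]),'top':np.array([[443.82965,0,317.01426],[0,443.82965,201.502],[0,0,1]])}
P={'side':np.array([[ 0.81487217,-0.33637674,0.472053,-0.23484629],[-0.5793947,-0.44896107,0.68024682,-1.09398856],[-0.01688578,-0.82781921,-0.56074078,0.9263491],[0,0,0,1]]),
'top':np.array([[0.02660922,-0.9804417,0.19500264,0.16332945],[-0.99961238,-0.02449951,0.01322326,-0.05776811],[-0.00818716,-0.19527891,-0.98071357,1.65052033],[0,0,0,1]])}
def proj(n,X):
    X=np.atleast_2d(X); c=(X-P[n][:3,3])@P[n][:3,:3]; u=c@K[n].T; return u[:,:2]/u[:,2:]
def onz(n,uv,z):
    d=P[n][:3,:3]@np.linalg.solve(K[n],[*uv,1]); o=P[n][:3,3]; return o+d*(z-o[2])/d[2]
def tri(a,b):
    f=lambda X:np.r_[proj('top',X)[0]-a,proj('side',X)[0]-b]
    r=least_squares(f,[.6,0,0]); return r.x,r.fun
def dots(x,y,yaw,z=.026):
    c=np.deg2rad(np.array([-37,-18.5,0,18.5,37])); 
    l=np.c_[-.13+.13*np.cos(c),.13*np.sin(c)]
    R=np.array([[np.cos(yaw),-np.sin(yaw)],[np.sin(yaw),np.cos(yaw)]])
    return np.c_[l@R.T+[x,y],np.full(5,z)]
E
python3 - <<'E'
from h import *
t=(np.array([[311,341],[303,277],[274,219],[227,172],[170,143]])+.5)/6-.5+[300,145]
s=(np.array([[220,321],[284,283],[320,233],[331,180],[311,131]])+.5)/8-.5+[320,185]
for a,b in zip(t,s):
    x,f=tri(a,b); print(x.round(4),f.round(2),onz('top',a,.026).round(4),onz('side',b,.026).round(4))
for m in ((1,1),(1,0),(0,1)):
    g=lambda p:np.r_[m[0]*(proj('top',dots(*p))-t).ravel(),m[1]*(proj('side',dots(*p))-s).ravel()]
    r=least_squares(g,[.62,-.1,.3]);print(r.x,np.rad2deg(r.x[2]),np.abs(r.fun).max()); print(dots(*r.x).round(4).tolist())
n=lambda p:((np.array(p)+.5)/6-.5+[300,145])
print('compact',onz('top',n((427,249)),.014),'lip top',onz('top',n((325,70)),.062), 'cone',onz('top',n((148,317)),.0))
E
```

```text
[ 0.4895 -0.164   0.0268] [-0.04  0.06  0.07 -0.02] [ 0.4899 -0.1641  0.026 ] [ 0.4899 -0.1631  0.026 ]
[ 0.53   -0.1584  0.0263] [-0.07  0.12  0.13 -0.03] [ 0.5305 -0.1587  0.026 ] [ 0.5297 -0.158   0.026 ]
[ 0.5662 -0.1395  0.0273] [-0.12  0.21  0.23 -0.06] [ 0.5674 -0.14    0.026 ] [ 0.5664 -0.138   0.026 ]
[ 0.5963 -0.1098  0.0272] [-0.06  0.11  0.12 -0.03] [ 0.5971 -0.11    0.026 ] [ 0.597  -0.1083  0.026 ]
[ 0.614  -0.0734  0.0279] [-0.09  0.16  0.18 -0.05] [ 0.6151 -0.0737  0.026 ] [ 0.615  -0.0711  0.026 ]
[ 0.56737798 -0.13930468 -0.94086329] -53.90749538140029 0.4440863139985822
[[0.4887, -0.1642, 0.026], [0.5301, -0.1582, 0.026], [0.5674, -0.1393, 0.026], [0.5968, -0.1096, 0.026], [0.6152, -0.0721, 0.026]]
[ 0.56770858 -0.13998817 -0.94478723] -54.132320750365984 0.24086981613226044
[[0.489, -0.1646, 0.026], [0.5303, -0.1587, 0.026], [0.5677, -0.14, 0.026], [0.5972, -0.1104, 0.026], [0.6158, -0.0729, 0.026]]
[ 0.56741483 -0.13826601 -0.93653001] -53.65921692805973 0.2596503479967396
[[0.4889, -0.1635, 0.026], [0.5302, -0.1573, 0.026], [0.5674, -0.1383, 0.026], [0.5967, -0.1084, 0.026], [0.6149, -0.0708, 0.026]]
compact [ 0.55324722 -0.23729905  0.014     ] lip top [ 0.65430016 -0.16849032  0.062     ] cone [ 0.50801812 -0.06256917  0.        ]
```

Triangulated heights are about 27 mm against the 26 mm stated, and the dots fit the arc model to about 1 mm. So I move above the area with the gripper closing and keep the yaw fixed.

Emit:
drive_tool --pt "-0.02 0.016 0 0 0 0 1" --pt "-0.06 0.047 0 0 0 0 1" --pt "-0.1 0.078 0 0 0 0 1" --pt "-0.145 0.113 0 0 0 0 1" --pt "-0.19 0.148 0 0 0 0 1" --pt "-0.235 0.183 0 0 0 0 1" --pt "-0.28 0.218 0 0 0 0 1" --pt "-0.325 0.253 0 0 0 0 1"

```text
clock: 1.15
tcp_pos: [0.3383, 0.2326, 0.1929]
eef_rot: [180.0, 0.1, 72.7]
force: [1.3, 0.9, -0.3]
finger_gap: -0.0001
```

Emit:
drive_tool --pt "-0.045 0.035 0 0 0 0 1" --pt "-0.09 0.071 0 0 0 0 1" --pt "-0.135 0.106 0 0 0 0 1" --pt "-0.18 0.141 0 0 0 0 1" --pt "-0.225 0.177 0 0 0 0 1" --pt "-0.27 0.212 0 0 0 0 1" --pt "-0.31 0.243 0.02 0 0 0 1" --pt "-0.334 0.262 0.04 0 0 0 1"

```text
clock: 2.15
tcp_pos: [0.4895, -0.1666, 0.1528]
eef_rot: [180.0, 0.1, 72.6]
force: [-0.5, 0.6, 0.0]
finger_gap: -0.0001
```

Emit:
drive_tool --pt "0 0 0 0 0 0 1" --pt "0 0 0 0 0 0 1"

```text
clock: 2.4
tcp_pos: [0.4893, -0.1661, 0.1531]
eef_rot: [180.0, 0.1, 72.6]
force: [0.5, -0.2, -0.2]
finger_gap: 0.0001
```

```bash
python3 - <<'E'
from rig import ctrl
import cv2
s=ctrl.get_state(); print({k:s[k] for k in("clock","tcp_pos","eef_rot","force","joint_positions","finger_gap")})
cv2.imwrite("pics/w1.png",ctrl.snapshot("wrist")["color"])
cv2.imwrite("pics/s1.png",ctrl.snapshot("side")["color"])
E
```

```text
{'clock': 2.4, 'tcp_pos': array([ 0.48932708, -0.16605556,  0.15305666]), 'eef_rot': array([1.79973677e+02, 6.60016836e-02, 7.25728610e+01]), 'force': array([ 0.45789743, -0.16392105, -0.23006774]), 'joint_positions': array([-3.12975430e+01, -1.63687900e+00,  1.10658607e+02, -6.11185228e-02,
        7.09369040e+01, -1.03850478e+02]), 'finger_gap': 8.967049264231407e-05}
```

View pics/w1.png

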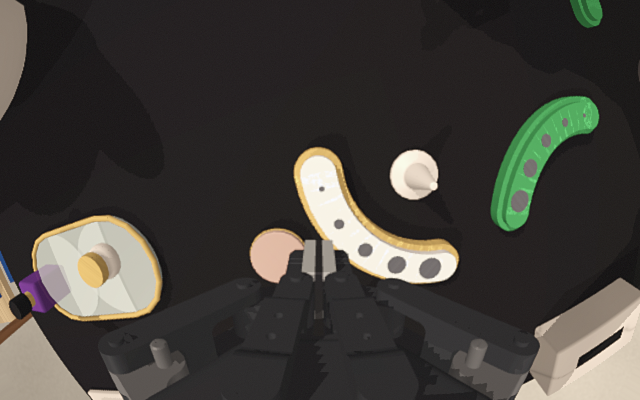

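View pics/s1.png

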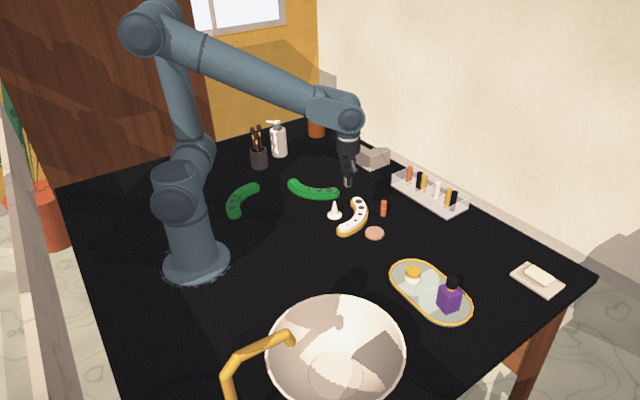

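The wrist view shows the white bar's dots at (322,189), (339,224), (365,250), (397,265) and (430,268). The cone is at (414,175), the compact at (275,256), and the shut fingertips at (318,250). I cross-check the dot positions and height from this view.

```bash
cat >> h.py <<'E'
from scipy.spatial.transform import Rotation as Rn
MT=np.array([[1,-2.03e-4,4.63e-4,6.237e-4],[7.6e-5,.9654546,.2605714,-.0661625],[-5.0e-4,-.2605713,.9654545,-.1812412],[0,0,0,1]])
def wproj(X,pos,rot):
    R=Rn.from_euler('xyz',rot,degrees=True).as_matrix()
    t=(X-pos)@R; c=(t-MT[:3,3])@MT[:3,:3]
    th=np.arctan2(np.hypot(c[:,0],c[:,1]),c[:,2]); ph=np.arctan2(c[:,1],c[:,0])
    return np.c_[318.41+309.707*th*np.cos(ph),204.528+309.707*th*np.sin(ph)]
E
python3 - <<'E'
from h import *
import cv2
im=cv2.imread('pics/w1.png'); g=cv2.cvtColor(im,6)
w=[]
for u,v in [(322,189),(339,224),(365,250),(397,265),(430,268)]:
    # dark blob centroid
    m=(g<130).astype(np.uint8); n,l,st,c=cv2.connectedComponentsWithStats(m)
    k=l[v,u]; print(k,st[k],c[k]); w.append(c[k] if k and st[k][4]<800 else (u,v))
w=np.array(w)
t=(np.array([[311,341],[303,277],[274,219],[227,172],[170,143]])+.5)/6-.5+[300,145]
s=(np.array([[220,321],[284,283],[320,233],[331,180],[311,131]])+.5)/8-.5+[320,185]
pos=[.48932708,-.16605556,.15305666]; rot=[179.9737,.066,72.573]
for m in ((0,0,1),(1,1,1)):
    f=lambda p:np.r_[m[0]*(proj('top',dots(*p))-t).ravel(),m[1]*(proj('side',dots(*p))-s).ravel(),(wproj(dots(*p),pos,rot)-w).ravel()]
    r=least_squares(f,[.567,-.139,-.94,.026]);print(r.x,np.abs(r.fun).max()); d=dots(*r.x);print(d.round(4).tolist())
f=lambda p:(wproj(dots(*p),pos,rot)-w).ravel()
r=least_squares(f,[.567,-.139,-.94]);print(r.x,r.fun.round(2)); print(dots(*r.x).round(4).tolist())
print(wproj(np.array([pos]),pos,rot))
E
```

```text
26 [320 187   4   4  12] [321.5 188.5]
28 [335 220   9   9  62] [338.64516129 223.75806452]
31 [358 244  14  12 133] [364.85714286 249.64661654]
35 [388 257  17  16 217] [396.22580645 264.5437788 ]
36 [420 258  20  20 309] [429.59223301 267.89320388]
[ 0.56919842 -0.13759314 -0.94071777  0.02669936] 0.1000891384922511
[[0.4906, -0.1625, 0.0267], [0.5319, -0.1565, 0.0267], [0.5692, -0.1376, 0.0267], [0.5986, -0.1079, 0.0267], [0.617, -0.0703, 0.0267]]
[ 0.56908446 -0.13776174 -0.94060643  0.02632168] 0.8435537721427409
[[0.4905, -0.1627, 0.0263], [0.5318, -0.1566, 0.0263], [0.5691, -0.1378, 0.0263], [0.5985, -0.108, 0.0263], [0.6169, -0.0705, 0.0263]]
[ 0.56948067 -0.13756348 -0.94056677] [ 0.05  0.18  0.1  -0.03 -0.04 -0.08 -0.03 -0.14 -0.12  0.02]
[[0.4908, -0.1625, 0.026], [0.5322, -0.1564, 0.026], [0.5695, -0.1376, 0.026], [0.5988, -0.1078, 0.026], [0.6173, -0.0703, 0.026]]
[[317.27003062 231.28898366]]
```

```bash
python3 - <<'E'
from h import *
import cv2
I=np.zeros(3)
for p in [(0,0,0),(0,-.011,0),(0,.011,0),(0,-.011,-.01),(0,-.011,-.019),(0,-.011,-.03),(.01,-.011,0)]:
    print(p,wproj(np.array([p]),I,I).round(1))
im=cv2.imread('pics/w1.png')[215:315,260:380]
cv2.imwrite('pics/w1c.png',cv2.resize(im,None,fx=6,fy=6,interpolation=cv2.INTER_CUBIC))
E
```

```text
(0, 0, 0) [[317.3 231.3]]
(0, -0.011, 0) [[317.2 214.4]]
(0, 0.011, 0) [[317.3 247.5]]
(0, -0.011, -0.01) [[317.2 219.4]]
(0, -0.011, -0.019) [[317.1 224.4]]
(0, -0.011, -0.03) [[317.1 231.2]]
(0.01, -0.011, 0) [[333.6 214.4]]
```

View pics/w1c.png

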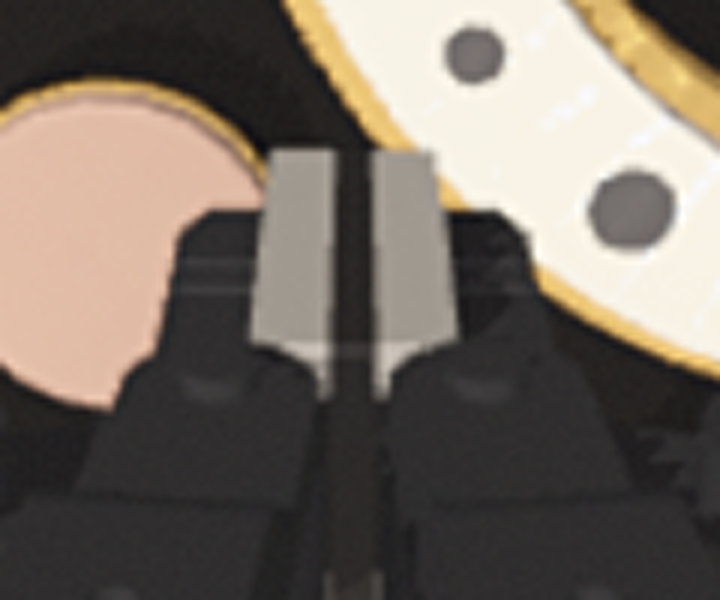

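The fingertip edge appears at v≈240, but the calibrated TCP projects to (317,231) and its near pad edge to v=214. I check where the tips really are in the side view.

```bash
python3 - <<'E'
from h import *
import cv2
pos=np.array([.48932708,-.16605556,.15305666]); R=Rn.from_euler('xyz',[179.9737,.066,72.573],degrees=True).as_matrix()
P0=[(0,0,0),(0,-.011,0),(0,.011,0),(0,0,-.019),(0,0,-.04),(0,0,-.073)]
q=proj('side',np.array(P0)@R.T+pos); print(q.round(1))
im=cv2.imread('pics/s1.png'); x0,y0=310,140
c=cv2.resize(im[y0:y0+65,x0:x0+80],None,fx=9,fy=9,interpolation=cv2.INTER_NEAREST)
for (u,v),col in zip(q,[(0,0,255),(0,255,0),(255,0,0),(0,255,255),(255,0,255),(255,255,0)]):
    cv2.circle(c,(int((u-x0+.5)*9),int((v-y0+.5)*9)),4,col,-1)
cv2.imwrite('pics/s1c.png',c)
E
```

```text
[[347.8 194.9]
 [344.7 195.5]
 [350.9 194.3]
 [347.8 190.1]
 [347.9 184.7]
 [348.  176. ]]
```

View pics/s1c.png

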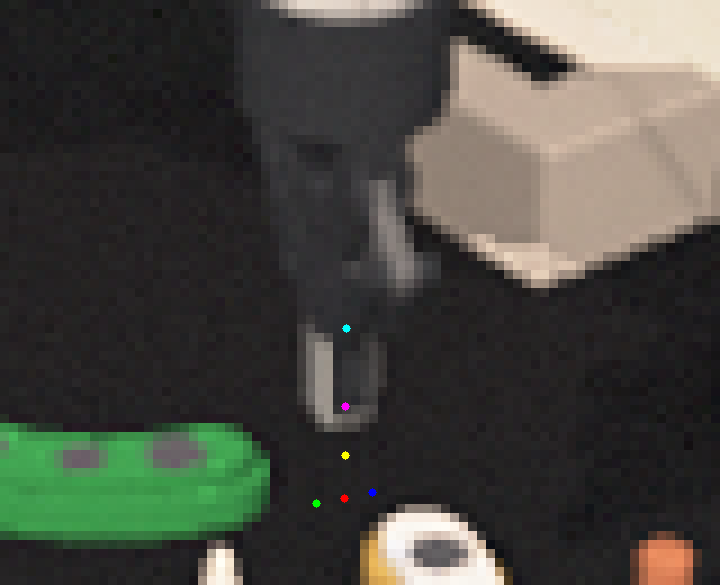

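In the side view, the visible tip ends at about (348,187.5), whereas the TCP should be at (348,195). So the tips look about 30 mm higher than the stated TCP. I can't settle this from afar, so I'll come down to a height that is safe either way and look again, then probe by force.

Emit:
drive_tool --pt "0.003 0 0.03 0 0 0 1" --pt "0.003 0 0.06 0 0 0 1" --pt "0.003 0 0.09 0 0 0 1" --pt "0.003 0 0.105 0 0 0 1" --pt "0.003 0 0.105 0 0 0 1" --pt "0.003 0 0.105 0 0 0 1"

```text
clock: 3.25
tcp_pos: [0.4918, -0.1635, 0.0502]
eef_rot: [179.7, 0.1, 72.7]
force: [-0.6, -0.4, -0.0]
finger_gap: 0.0003
```

```bash
cat > look.py <<'E'
from rig import ctrl
from h import *
import cv2,sys
n=sys.argv[1]
s=ctrl.get_state(); print({k:np.round(s[k],4).tolist() for k in("clock","tcp_pos","eef_rot","force","moment","finger_gap")})
w=ctrl.snapshot("wrist")["color"]; im=ctrl.snapshot("side")["color"]
cv2.imwrite(f"pics/{n}w.png",w);cv2.imwrite(f"pics/{n}s.png",im)
pos=s['tcp_pos'];R=Rn.from_euler('xyz',s['eef_rot'],degrees=True).as_matrix()
q=proj('side',np.array([(0,0,0),(0,0,-.019),(0,0,-.04)])@R.T+pos);x0,y0=320,180
c=cv2.resize(im[y0:y0+65,x0:x0+80],None,fx=9,fy=9,interpolation=cv2.INTER_NEAREST)
for (u,v),col in zip(q,[(0,0,255),(0,255,255),(255,0,255)]):
    cv2.circle(c,(int((u-x0+.5)*9),int((v-y0+.5)*9)),4,col,-1)
cv2.imwrite(f'pics/{n}sc.png',c)
E
python3 look.py a
```

```text
{'clock': 3.25, 'tcp_pos': [0.4918, -0.1635, 0.0502], 'eef_rot': [179.7447, 0.1267, 72.659], 'force': [-0.6302, -0.4021, -0.0048], 'moment': [0.0073, 0.0221, 0.0381], 'finger_gap': 0.0003}
```

View pics/asc.png

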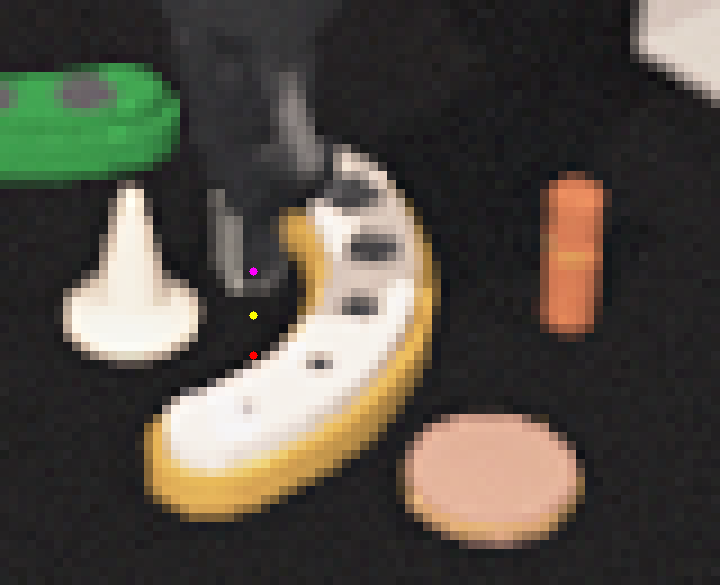

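View pics/aw.png

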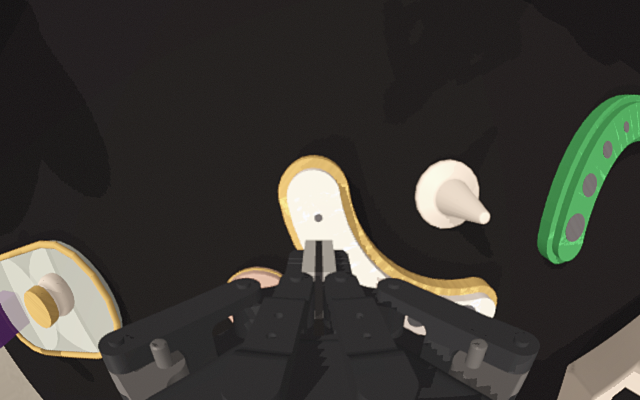

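```bash
python3 - <<'E'
from h import *
import cv2
g=cv2.cvtColor(cv2.imread('pics/aw.png'),6)
n,l,st,c=cv2.connectedComponentsWithStats((g<150).astype(np.uint8)); print(st[l[218,318]],c[l[218,318]])
w=c[l[218,318]]
pos=np.array([.4918,-.1635,.0502]);rot=[179.7447,.1267,72.659]
r=least_squares(lambda p:(wproj(np.array([[p[0],p[1],.026]]),pos,rot)-w).ravel(),[.49,-.163]);print(r.x)
E
```

```text
[315 215   7   7  41] [318.         217.75609756]
[ 0.49088366 -0.16281283]
```

Emit:
drive_tool --pt "0 -0.0015 0.008 0 0 0 1" --pt "0 -0.0015 0.015 0 0 0 1" --pt "0 -0.0015 0.02 0 0 0 1" --pt "0 -0.0015 0.02 0 0 0 1"

```text
clock: 3.85
tcp_pos: [0.4899, -0.163, 0.0294]
eef_rot: [179.8, 0.1, 72.6]
force: [-0.0, 0.1, -0.9]
finger_gap: 0.0002
```

Emit:
drive_tool --pt "0 0 0.002 0 0 0 1" --pt "0 0 0.004 0 0 0 1"

```text
clock: 4.1
tcp_pos: [0.49, -0.163, 0.0254]
eef_rot: [179.8, 0.1, 72.6]
force: [0.4, 0.1, -0.0]
finger_gap: -0.0002
```

Emit:
drive_tool --pt "0 0 0.001 0 0 0 1" --pt "0 0 0.002 0 0 0 1"

```text
clock: 4.35
tcp_pos: [0.49, -0.1631, 0.0233]
eef_rot: [179.8, 0.1, 72.6]
force: [0.6, -0.1, 0.1]
finger_gap: 0.0002
```

There is no force at a TCP height of 0.0233, which agrees with the images: the real fingertips end short of the stated TCP. I keep going down in small steps, judging contact by force.

Emit:
drive_tool --pt "0 0 0.002 0 0 0 1" --pt "0 0 0.004 0 0 0 1"

```text
clock: 4.6
tcp_pos: [0.49, -0.1631, 0.0193]
eef_rot: [179.8, 0.1, 72.6]
force: [0.7, -0.3, -0.1]
finger_gap: -0.0004
```

Emit:
drive_tool --pt "0 0 0.002 0 0 0 1" --pt "0 0 0.004 0 0 0 1"

```text
clock: 4.85
tcp_pos: [0.49, -0.1631, 0.0151]
eef_rot: [179.8, 0.1, 72.6]
force: [0.8, -0.1, 0.6]
finger_gap: 0.0001
```

```bash
python3 look.py b
```

```text
{'clock': 4.85, 'tcp_pos': [0.49, -0.1631, 0.0151], 'eef_rot': [179.8066, 0.1126, 72.6412], 'force': [0.7627, -0.1171, 0.5675], 'moment': [0.024, 0.0197, 0.0164], 'finger_gap': 0.0001}
```

View pics/bsc.png

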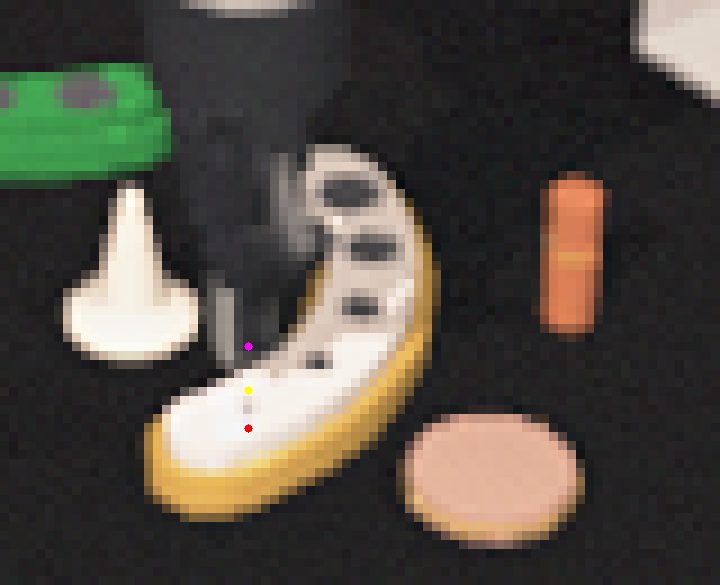

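View pics/bw.png

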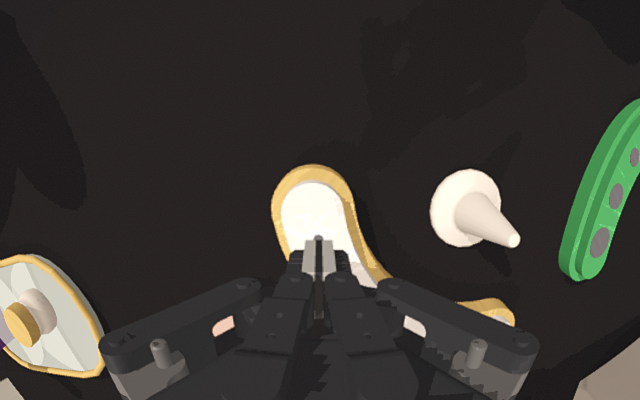

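The side crop shows the tip at about crop (235,365), roughly 15–20 mm above the bar's dot 1 at (248,408). In the wrist view dot 1 is at (318,237), just ahead of the tip. I continue.

Emit:
drive_tool --pt "0 0 0.003 0 0 0 1" --pt "0 0 0.006 0 0 0 1"

```text
clock: 5.2
tcp_pos: [0.4898, -0.163, 0.0087]
eef_rot: [179.8, 0.1, 72.6]
force: [0.4, 0.3, -0.1]
finger_gap: -0.0
```

Emit:
drive_tool --pt "0 0 0.002 0 0 0 1" --pt "0 0 0.004 0 0 0 1"

```text
clock: 5.45
tcp_pos: [0.4898, -0.163, 0.0045]
eef_rot: [179.8, 0.1, 72.6]
force: [-0.8, 0.5, 0.1]
finger_gap: -0.0
```

Emit:
drive_tool --pt "0 0 0.001 0 0 0 1" --pt "0 0 0.002 0 0 0 1"

```text
clock: 5.7
tcp_pos: [0.4898, -0.163, 0.0025]
eef_rot: [179.8, 0.1, 72.6]
force: [0.1, 0.1, -0.3]
finger_gap: -0.0001
```

Emit:
drive_tool --pt "0 0 0.001 0 0 0 1" --pt "0 0 0.002 0 0 0 1"

```text
clock: 5.95
tcp_pos: [0.4899, -0.163, 0.0005]
eef_rot: [179.8, 0.1, 72.6]
force: [-0.3, -0.0, 0.5]
finger_gap: -0.0
```

Emit:
drive_tool --pt "0 0 0.001 0 0 0 1" --pt "0 0 0.002 0 0 0 1"

```text
clock: 6.2
tcp_pos: [0.4899, -0.1631, -0.0016]
eef_rot: [179.8, 0.1, 72.6]
force: [-0.1, -0.6, -0.3]
finger_gap: -0.0001
```

```bash
python3 look.py c
```

```text
{'clock': 6.2, 'tcp_pos': [0.4899, -0.1631, -0.0016], 'eef_rot': [179.8343, 0.108, 72.64], 'force': [-0.1136, -0.6428, -0.2831], 'moment': [0.0006, -0.0147, 0.0226], 'finger_gap': -0.0001}
```

View pics/csc.png

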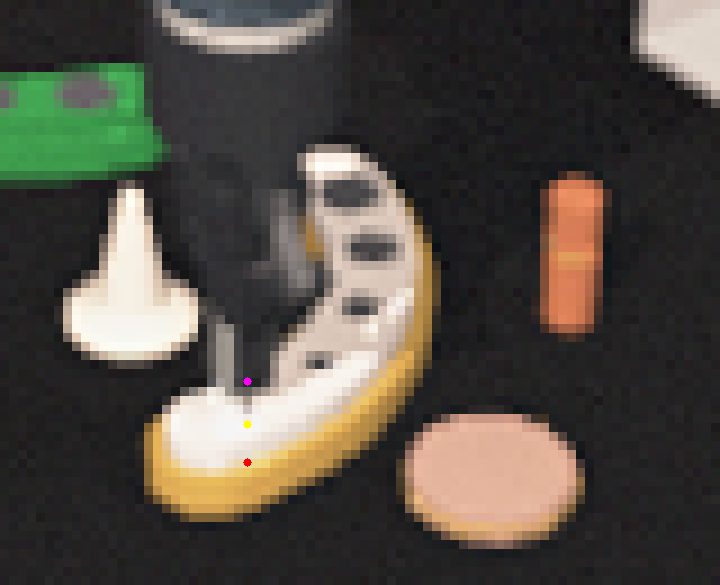

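View pics/cw.png

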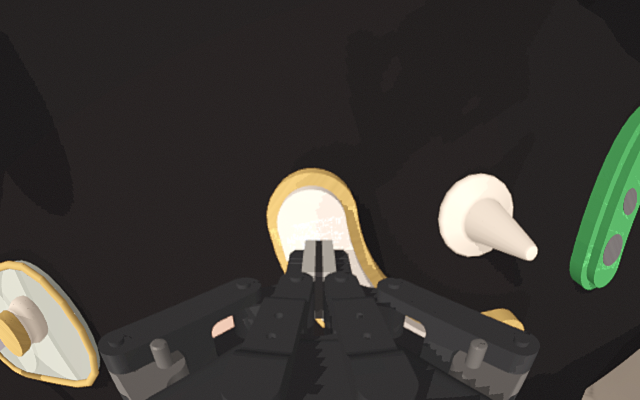

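The tip is at crop (235,390), just above dot 1 at (248,408). From here I take 1 mm steps.

Emit:
drive_tool --pt "0 0 0.001 0 0 0 1" --pt "0 0 0.002 0 0 0 1"

```text
clock: 6.55
tcp_pos: [0.4898, -0.163, -0.0037]
eef_rot: [179.8, 0.1, 72.6]
force: [-0.3, -0.1, -0.2]
finger_gap: -0.0
```

Emit:
drive_tool --pt "0 0 0.001 0 0 0 1" --pt "0 0 0.002 0 0 0 1"

```text
clock: 6.8
tcp_pos: [0.4898, -0.163, -0.0058]
eef_rot: [179.8, 0.1, 72.6]
force: [1.9, -0.7, 0.3]
finger_gap: 0.0002
```

Emit:
drive_tool --pt "0 0 0.001 0 0 0 1" --pt "0 0 0.001 0 0 0 1"

```text
clock: 7.05
tcp_pos: [0.4897, -0.1629, -0.0069]
eef_rot: [179.9, 0.1, 72.6]
force: [0.6, -0.5, 0.2]
finger_gap: -0.0001
```

Emit:
drive_tool --pt "0 0 0.001 0 0 0 1" --pt "0 0 0.001 0 0 0 1"

```text
clock: 7.3
tcp_pos: [0.4896, -0.1629, -0.008]
eef_rot: [179.9, 0.1, 72.6]
force: [-0.4, -0.3, -0.0]
finger_gap: 0.0001
```

Emit:
drive_tool --pt "0 0 0.001 0 0 0 1" --pt "0 0 0.001 0 0 0 1"

```text
clock: 7.55
tcp_pos: [0.4895, -0.1628, -0.0091]
eef_rot: [179.9, 0.1, 72.6]
force: [-0.5, -0.1, -0.5]
finger_gap: -0.0003
```

Emit:
drive_tool --pt "0 0 0.001 0 0 0 1" --pt "0 0 0.001 0 0 0 1"

```text
clock: 7.8
tcp_pos: [0.4894, -0.1628, -0.0102]
eef_rot: [179.9, 0.1, 72.6]
force: [-0.3, 0.5, -0.4]
finger_gap: 0.0001
```

```bash
python3 look.py d
```

```text
{'clock': 7.8, 'tcp_pos': [0.4894, -0.1628, -0.0102], 'eef_rot': [179.8962, 0.0914, 72.639], 'force': [-0.311, 0.5481, -0.4023], 'moment': [0.0034, -0.0071, -0.0014], 'finger_gap': 0.0001}
```

View pics/dsc.png

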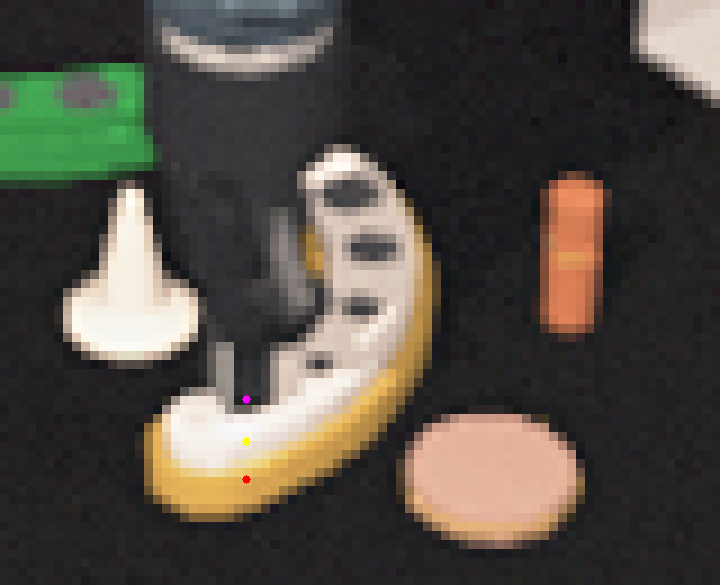

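View pics/dw.png

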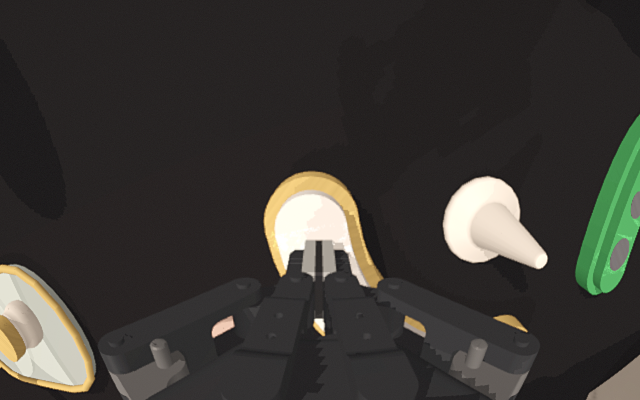

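Emit:
drive_tool --pt "0 0.001 0.001 0 0 0 1" --pt "0 0.001 0.001 0 0 0 1"

```text
clock: 8.15
tcp_pos: [0.4905, -0.1631, -0.0112]
eef_rot: [179.9, 0.1, 72.6]
force: [0.1, -0.2, 0.3]
finger_gap: 0.0
```

Emit:
drive_tool --pt "0 0 0.001 0 0 0 1" --pt "0 0 0.001 0 0 0 1"

```text
clock: 8.4
tcp_pos: [0.4906, -0.1632, -0.012]
eef_rot: [179.9, 0.1, 72.6]
force: [0.5, 0.7, 1.7]
finger_gap: -0.0003
```

Emit:
drive_tool --pt "0 0 0.001 0 0 0 1" --pt "0 0 0.001 0 0 0 1"

```text
clock: 8.65
tcp_pos: [0.4906, -0.1632, -0.0129]
eef_rot: [179.9, 0.1, 72.6]
force: [-1.1, 0.5, 2.8]
finger_gap: 0.0002
```

Contact: 1.7 N at -0.0120 and 2.8 N at -0.0129, which matches the bar's spring. Now I aim for a sink of about 2.5 mm, near 4.2 N.

Emit:
drive_tool --pt "0 0 0.001 0 0 0 1" --pt "0 0 0.0015 0 0 0 1" --pt "0 0 0.0015 0 0 0 1"

```text
clock: 9.02
tcp_pos: [0.4907, -0.1632, -0.0144]
eef_rot: [179.9, 0.1, 72.6]
force: [-1.8, 0.8, 4.2]
finger_gap: -0.0003
```

```bash
python3 look.py e; python3 - <<'E'
from h import *
p=(.5689,-.1380,-.9405); print(dots(*p).round(4).tolist())
import numpy as np
c=np.deg2rad(-37+74*np.arange(0,17)/16); yaw=p[2]
l=np.c_[-.13+.13*np.cos(c),.13*np.sin(c)]; R=np.array([[np.cos(yaw),-np.sin(yaw)],[np.sin(yaw),np.cos(yaw)]])
w=l@R.T+p[:2]; th=np.deg2rad(72.64); d=w-[.4905,-.1632]
t=np.c_[d@[np.cos(th),np.sin(th)],d@[np.sin(th),-np.cos(th)]]
for a,b in zip(w,t):print(a.round(4),b.round(4))
E
```

```text
{'clock': 9.025, 'tcp_pos': [0.4907, -0.1632, -0.0144], 'eef_rot': [179.8925, 0.0953, 72.646], 'force': [-1.8251, 0.7856, 4.1658], 'moment': [0.1588, 0.3284, 0.0231], 'finger_gap': -0.0003}
[[0.4903, -0.163, 0.026], [0.5316, -0.1569, 0.026], [0.5689, -0.138, 0.026], [0.5983, -0.1083, 0.026], [0.6167, -0.0707, 0.026]]
[ 0.4903 -0.163 ] [ 0.0002 -0.0003]
[ 0.5008 -0.1627] [0.0035 0.0096]
[ 0.5112 -0.1616] [0.0077 0.0193]
[ 0.5215 -0.1597] [0.0126 0.0285]
[ 0.5316 -0.1569] [0.0183 0.0374]
[ 0.5415 -0.1533] [0.0247 0.0457]
[ 0.551 -0.149] [0.0317 0.0535]
[ 0.5602 -0.1438] [0.0393 0.0607]
[ 0.5689 -0.138 ] [0.0474 0.0673]
[ 0.5771 -0.1315] [0.0561 0.0732]
[ 0.5848 -0.1243] [0.0652 0.0784]
[ 0.5918 -0.1166] [0.0748 0.0828]
[ 0.5983 -0.1083] [0.0846 0.0865]
[ 0.604  -0.0995] [0.0947 0.0893]
[ 0.609  -0.0902] [0.105  0.0913]
[ 0.6132 -0.0806] [0.1154 0.0925]
[ 0.6167 -0.0707] [0.1259 0.0928]
```

View pics/esc.png

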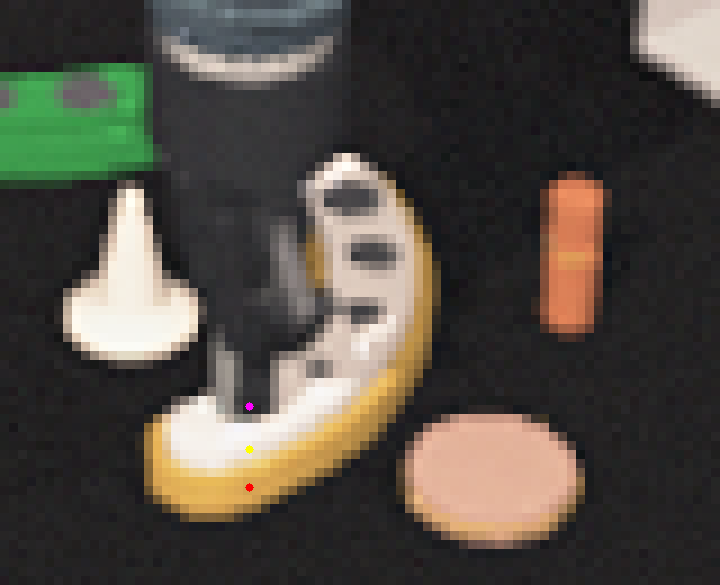

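View pics/ew.png

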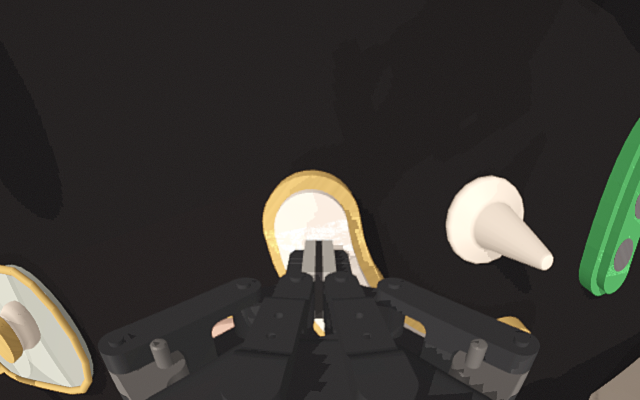

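The bar has sunk about 2.5 mm at 4.2 N, the tip is on dot 1, and the dimmer has not moved. Now I slide along the arc to dot 2.

Emit:
drive_tool --pt "0.0015 0.0045 0 0 0 0 1" --pt "0.0033 0.0094 0 0 0 0 1" --pt "0.0055 0.0143 0 0 0 0 1" --pt "0.0075 0.019 0 0 0 0 1" --pt "0.01 0.0237 0 0 0 0 1" --pt "0.0125 0.0283 0 0 0 0 1" --pt "0.0153 0.0327 0 0 0 0 1" --pt "0.0182 0.0372 0 0 0 0 1"

```text
clock: 10.12
tcp_pos: [0.5319, -0.1569, -0.0143]
eef_rot: [179.9, 0.1, 72.6]
force: [-1.3, -1.5, 4.6]
finger_gap: 0.0
```

On dot 2 at 4.6 N. Next, dot 3.

Emit:
drive_tool --pt "0.0031 0.004 0 0 0 0 1" --pt "0.0063 0.0081 0 0 0 0 1" --pt "0.0098 0.0121 0 0 0 0 1" --pt "0.0133 0.0159 0 0 0 0 1" --pt "0.0171 0.0195 0 0 0 0 1" --pt "0.0209 0.0231 0 0 0 0 1" --pt "0.025 0.0264 0 0 0 0 1" --pt "0.029 0.0297 0 0 0 0 1"

```text
clock: 11.12
tcp_pos: [0.5693, -0.1379, -0.0143]
eef_rot: [179.9, 0.1, 72.6]
force: [-2.2, -0.9, 5.6]
finger_gap: -0.0002
```

```bash
python3 look.py f
```

```text
{'clock': 11.125, 'tcp_pos': [0.5693, -0.1379, -0.0143], 'eef_rot': [179.8741, 0.0998, 72.6459], 'force': [-2.1858, -0.9262, 5.5901], 'moment': [-0.2058, 0.3442, -0.0364], 'finger_gap': -0.0002}
```

View pics/fsc.png

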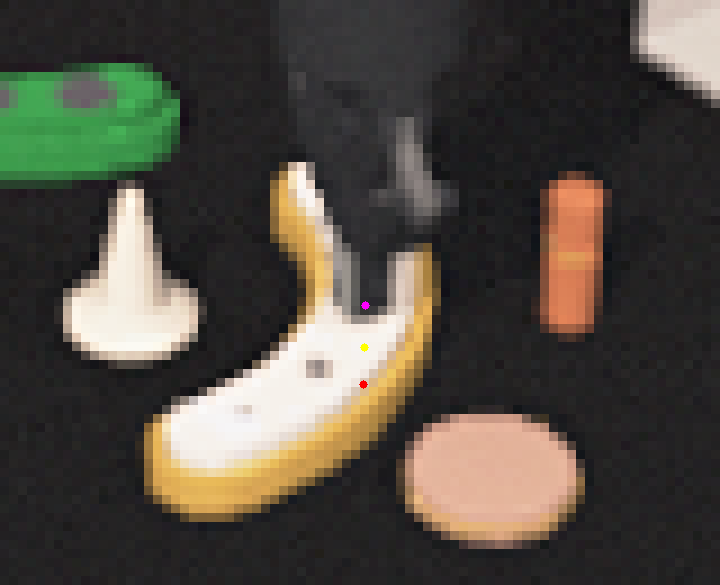

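View pics/fw.png

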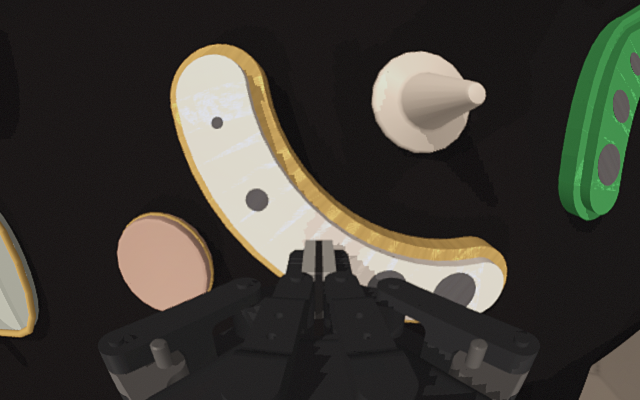

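The tip is on dot 3, the dimmer is unmoved, and the force reads 5.6 N. I ease off by 0.5 mm on the way to dot 4.

Emit:
drive_tool --pt "0.0042 0.0028 -0.0003 0 0 0 1" --pt "0.0085 0.0057 -0.0005 0 0 0 1" --pt "0.013 0.0083 -0.0005 0 0 0 1" --pt "0.0176 0.0108 -0.0005 0 0 0 1" --pt "0.0224 0.0131 -0.0005 0 0 0 1" --pt "0.0272 0.0152 -0.0005 0 0 0 1" --pt "0.032 0.017 -0.0005 0 0 0 1" --pt "0.037 0.0188 -0.0005 0 0 0 1"

```text
clock: 12.22
tcp_pos: [0.599, -0.1077, -0.0136]
eef_rot: [179.8, 0.1, 72.6]
force: [-0.9, -1.5, 4.4]
finger_gap: -0.0001
```

Emit:
drive_tool --pt "0.0047 0.0012 0 0 0 0 1" --pt "0.0097 0.0024 0 0 0 0 1" --pt "0.0148 0.0034 0 0 0 0 1" --pt "0.02 0.0044 0 0 0 0 1" --pt "0.0252 0.005 0 0 0 0 1" --pt "0.0304 0.0055 0 0 0 0 1" --pt "0.0355 0.0058 0 0 0 0 1" --pt "0.0405 0.0058 0 0 0 0 1"

```text
clock: 13.22
tcp_pos: [0.6168, -0.0705, -0.0136]
eef_rot: [179.8, 0.1, 72.6]
force: [-1.1, -1.9, 3.8]
finger_gap: -0.0002
```

Emit:
drive_tool --pt "0 0 0 0 0 0 1" --pt "0 0 0 0 0 0 1" --pt "0 0 0 0 0 0 1" --pt "0 0 0 0 0 0 1"

```text
clock: 13.72
tcp_pos: [0.6168, -0.0702, -0.0136]
eef_rot: [179.8, 0.0, 72.6]
force: [0.6, 2.9, 3.2]
finger_gap: -0.0001
```

```bash
python3 look.py g
```

```text
{'clock': 13.725, 'tcp_pos': [0.6168, -0.0702, -0.0136], 'eef_rot': [179.8063, 0.0314, 72.642], 'force': [0.5855, 2.8588, 3.1591], 'moment': [0.3353, -0.141, -0.0219], 'finger_gap': -0.0001}
```

View pics/gsc.png

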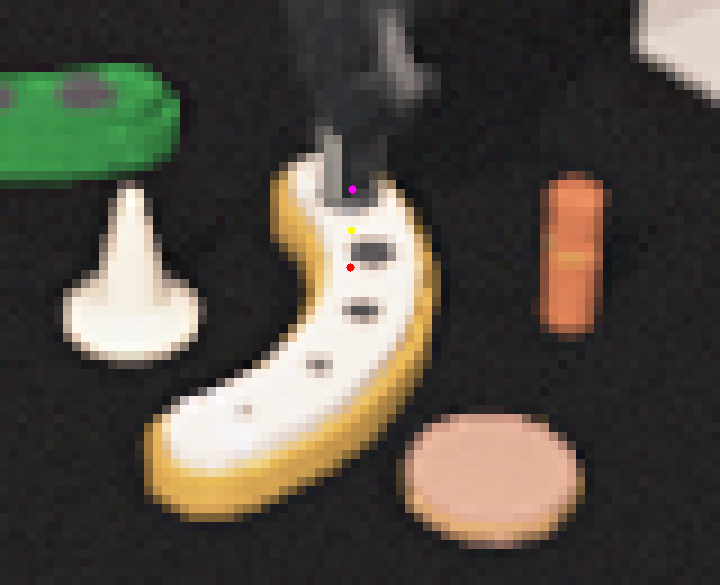

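View pics/gw.png

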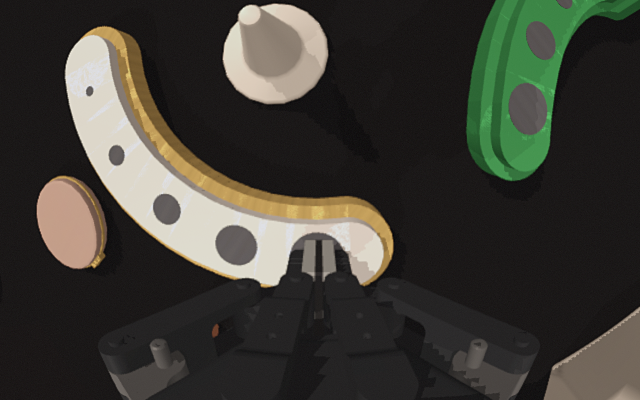

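The tip rests on dot 5, and the cone, lipstick, compact and dimmer are at the same pixels as before. I add 0.5 mm of press for margin and then check again.

Emit:
drive_tool --pt "0 0 0.0005 0 0 0 1" --pt "0 0 0.0005 0 0 0 1" --pt "0 0 0.0005 0 0 0 1"

```text
clock: 14.2
tcp_pos: [0.6168, -0.0703, -0.014]
eef_rot: [179.8, 0.0, 72.6]
force: [-0.4, 2.0, 4.5]
finger_gap: 0.0001
```

```bash
python3 - <<'E'
from rig import ctrl
s=ctrl.get_state(); print(s['clock'],s['tcp_pos'],s['force'],s['finger_gap'])
print(ctrl.hand_in())
E
```

```text
14.2 [ 0.61680756 -0.07027779 -0.01403671] [-0.35516096  2.01411718  4.45157897] 0.0001199423554093544
the job is handed in; nothing more can be done
None
```

With the gripper shut, I slid the fingertips along the white touch bar from dot 1 over dots 2, 3 and 4 to dot 5. I handed in at 14.2 s while still pressing lightly on dot 5.

- **Press:** force readings during the stroke were about 3–6 N, and the bar sank about 2–2.5 mm. At hand-in it read 4.5 N vertically with a TCP height of -0.0140, which is about 2 mm of sink. About 2 N of sideways force also remained.
- **Scene:** the last side and wrist pictures show the tip on the largest dot. The dimmer, cone, lipstick and compact are where they started. I did not check the far objects in a final full picture, but the arm did not go near them on the way.
- **Disagreement:** the real fingertips end about 38 mm behind the stated TCP. Bar contact came at a TCP height of about -0.012 instead of 0.026, and the pictures also showed the tips roughly 30 mm or more short. I went by force and pictures, so the reported heights are below zero. Dot positions from the cameras differed by about 2 mm, and I used a value between them.

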